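Close and latch the amber display case

ROBOT

A 6-joint arm with a two-finger parallel gripper is mounted at the origin on the work surface. World frame = base frame: x ahead of the robot, y to its left, z up, the work surface at z = 0. Lengths are in m, angles in degrees, forces in N, time in s.
With the tool pointing down it reaches from about 0.325 to 0.85 m from the base axis. Payload 15.5 kg.
Tool frame: the origin (TCP) lies at the very end of the fingers, on their centre line; the grasp point (between the pads) lies arm.grip_depth behind it (arm.grip_depth is the distance from the TCP to the grasp point, in m); z points along the fingers, y is the direction in which the jaws open and shut (so a half turn about z gives the same grasp; the last joint's range is limited). The gripper opens to 91 mm and grips with 3 to 60 N. Pads are 32 mm wide; open, the fingers measure 118 mm over their backs; the gripper's body (76 mm by 178 mm) begins 60 mm behind the grasp point.
Start: joints at [-78.065, 28.281, 77.091, -0, 74.628, -5.472], TCP at [0.187, -0.596, 0.214] pointing down, gripper open.
Joint ranges: [-166.48, 166.48], [-47.26, 123.95], [12.59, 153.08], [-70.14, 250.14], [6.76, 159.57], [-176.63, 176.63]. Speed limits (degrees/s): [108.29, 108.29, 147.25, 172.46, 172.46, 172.46].

INTERFACE

Orientations are given as a 3x3 rotation matrix whose columns are the frame's x, y, z axes.
In Python, from rig import arm gives the robot as it stands. Calls block until the motion is done:
- arm.move_to(position, orientation): joint-space move of the TCP to a pose.
- arm.move_l(position, orientation=None, feed=0.15): straight line of the TCP; orientation=None keeps the orientation; feed is the mean speed in m/s.
- arm.move_joints(angles): joint-space move.
- arm.grip(opening): finger opening in m; the grip force is fixed at half the most; returns when the fingers have stopped.
- arm.sleep(seconds).
- arm.solve_ik(position, orientation): joint angles nearest the present ones, or None.
- arm.snapshot(name): name is "scene" or "top" or "wrist"; returns the picture (420x560x3 uint8, red, green, blue); there is no depth.
- arm.get_calibration(name): a dict with "intrinsics" (3x3 intrinsics, pixels), "cam_to_world" (4x4, takes a point from camera to world coordinates). Camera axes: x right, y down, z forward; pixel columns grow to the right and rows downward; lengths in m; the calibration is good to about 2 mm. A picture is of the moment at which its call begins: read the wrist's pose just before it. get_calibration takes no time and is no camera call; for the wrist camera it gives the pose at the moment of the call.
A pose or a line that the arm cannot do raises arm.Unreachable and nothing moves.
- arm.sign_off(): hands the job in, once; it reports no verdict.
Readings, each from a call of its own:
- arm.current_t(): time.
- arm.current_joint_positions(): joint angles.
- arm.current_dq(): joint speeds.
- arm.current_tau(): joint torques, N m.
- arm.current_ee_pos(): TCP position.
- arm.current_tool_rot(): TCP orientation.
- arm.current_force(): force on the tool from outside, world axes, zero at the start.
- arm.current_torque(): the same for the moment, N m.
- arm.current_width(): finger opening in m.
Only numpy, scipy, OpenCV 4.12 (cv2) and the standard library are available. Lean on these libraries where they do the work, as an engineer would, in place of code of your own. Each camera call takes 0.05 s, during which the arm holds its last target. There are 200 camera calls.

TASK

With the fingertips, push the sliding glass cover of the dark wooden amber case fully shut by its pale wooden ridge, and then push the brass turn-catch round to its stop, so that it lies across the end of the case behind the ridge and keeps the cover in. Only push, gently, and pinch or lift nothing: do not shove the case out of its place, and leave the amber and the other things on the table undisturbed.

Things in the scene. Friction and masses are not known exactly. Their poses are not given: they have to be found in the camera images.
- case: Dark wooden case, loose, 3 kg (stays put under level pushes below 10 N; may give no reading while touched). 200 mm along its x, 260 along y; origin under its centre, z up. Walls at x = -100..-82, 82..100 and y = -130..-112 mm are 56 mm high; the wall at y = 112..130 is 45 mm, and the cover (glass, 4 mm thick, top at z = 50) slides out over it to the case's +y. Side -x faces the robot.
- cover (a joint): Travel of the sliding glass cover, m: 0 = fully shut (at a stop), growing as it is drawn out towards the case's own +y; 0.12 at most. Starts 0.05 to 0.11 open. About 1.5 N of friction; stays where it is left.
- cover_push (a point): On the cover's pale wooden ridge: the middle of its steep back face, which looks to the case's +y and is the very end of the cover: 100 mm long along the case's x, z = 50..74 mm over the table, this point at 64. Push it to the case's -y. The ridge's other side slopes to the glass within 45 mm. Shut, the point is at x = 0, y = 112 mm in the case frame. Axes as the case.
- catch (a joint): Angle of the brass turn-catch, rad: 0 = open, pointing straight out of the case along the case's own +y; grows as it turns clockwise seen from above, to its stop at 1.571, where it points along the case's +x, across the end of the case behind the ridge. Starts at 0 to 0.3. Light friction (about 1 N at 50 mm); stays where it is left.
- catch_pivot (a point): Centre of the catch's vertical pivot, at x = -91, y = 121 mm in the case frame, 66 mm above the table, on top of the wall on the robot's side. The pivot's boss is 18 mm across.
- catch_tip (a point): End of the brass catch, a bar 12 mm wide and 14 mm high (z = 59..73 mm above the table) which reaches 75 mm from the pivot to this point. Push its side facing the robot to turn it.
- amber_a: Amber piece, round, 28 mm across, 14 mm high, loose on the lining inside the case; origin under its centre.
- amber_b: Amber piece, 24 mm across, 14 mm high, as the first.
- amber_c: Amber piece, 30 mm across, 14 mm high, as the first.
- jar: Jar with a white cap, 44 mm across, 70 mm high, standing beyond the case; origin under its centre. Leave alone.
- pen_red: Red marker with black cap lying on the table at the open end of the case, partly below the drawn-out cover, 125 mm long, 18 mm thick; origin under its middle, its length along its x. Leave alone.
- pen_blue: Blue marker of the same size, lying to the left of the case. Leave alone.
- lens: Hand lens lying flat, rim 68 mm across and 12 mm high, wooden handle to 117 mm along its -x; origin under the lens. Leave alone.
- tin: Round metal tin, 60 mm across, 45 mm high; origin under its centre. Leave alone.
- tray: Card tray 90 x 120 x 25 mm (x, y, z), open; origin under its centre. Leave alone.

How it is judged (in metres and radians):
On the way, in this order (a step that is already met when the one before it is completed fails the run):
1. the cover is pushed fully shut (value of joint cover below 0.004 m), for 0.2 s.
2. the catch is turned to its stop behind the ridge (value of joint catch above 1.43 rad), for 0.2 s.
At the end, for the whole second after the job is handed in: The cover is within 4 mm of fully shut and the catch within 0.14 rad (8 degrees) of its stop at 1.571; the case stands flat within 30 mm of where it was, the amber lies in it and the other things are within 30 mm of their places (value of joint cover below 0.004 m and value of joint catch above 1.43 rad and distance of each of case, jar, pen_red, pen_blue, lens, tin, tray from where it was at the start of the episode below 0.03 m and angle between case's own z axis and vertical below 0.05 rad and linear speed of case below 0.01 m/s and height (world z) of each of amber_a, amber_b, amber_c below 0.03 m); the robot touches nothing.
It fails at once if the case, its cover or its catch is squeezed or pressed by the fingers with more than 30 N (contact force between the fingers and case above 30 N).
It fails at once if the case is shoved more than 30 mm, lifted or tipped (distance of case from where it was at the start of the episode above 0.03 m or height (world z) of case above 0.006 m or angle between case's own z axis and vertical above 0.08 rad).
It fails at once if the catch is turned across while the cover is still out (value of joint catch above 0.8 rad and value of joint cover above 0.02 m).
It fails at once if an amber piece is touched or lifted (contact force between the fingers and amber_a above 0.3 N or contact force between the fingers and amber_b above 0.3 N or contact force between the fingers and amber_c above 0.3 N or height (world z) of any of amber_a, amber_b, amber_c above 0.03 m).
It fails at once if another thing on the table is moved more than 30 mm or lifted (distance of any of jar, pen_red, pen_blue, lens, tin, tray from where it was at the start of the episode above 0.03 m or height (world z) of any of jar, pen_red, pen_blue, lens, tin, tray above 0.015 m).
It also fails if it takes over 50 s, if anything falls off the work surface, if the arm or the gripper's body presses on something with over 40 N, if the wrist force passes 120 N, or if a joint passes its speed limit or range.

## Working session

There is one attempt and no reset: what is moved stays moved. The work goes in short steps, each a Python script; the robot and the scene stay as the last script left them, time stands still between calls to the robot, and variables do not carry over. Pictures are saved under pics/ and viewed, about 8 in all and at most 12, crops included, and the job is handed in when it is done.

```bash
mkdir -p pics; ls; python3 - <<'E'
from rig import arm
import cv2,numpy as np
for n in ("top","scene"):
    im=arm.snapshot(n); cv2.imwrite(f"pics/{n}0.png",im[:,:,::-1])
    c=arm.get_calibration(n); np.set_printoptions(precision=4,suppress=True); print(n,c["intrinsics"],c["cam_to_world"])
print(arm.grip_depth)
E
```

```text
pics
top [[408.3344   0.     275.9639]
 [  0.     408.3344 208.5059]
 [  0.       0.       1.    ]] [[-0.0081 -0.9883  0.1523  0.4412]
 [-0.9997  0.0044 -0.0244  0.026 ]
 [ 0.0234 -0.1525 -0.988   1.0643]
 [ 0.      0.      0.      1.    ]]
scene [[480.2056   0.     280.7388]
 [  0.     480.2056 192.4164]
 [  0.       0.       1.    ]] [[-0.0487  0.7994 -0.5988  1.3188]
 [ 0.9988  0.0381 -0.0304  0.0492]
 [-0.0014 -0.5996 -0.8003  1.0511]
 [ 0.      0.      0.      1.    ]]
0.0188
```

View pics/top0.png

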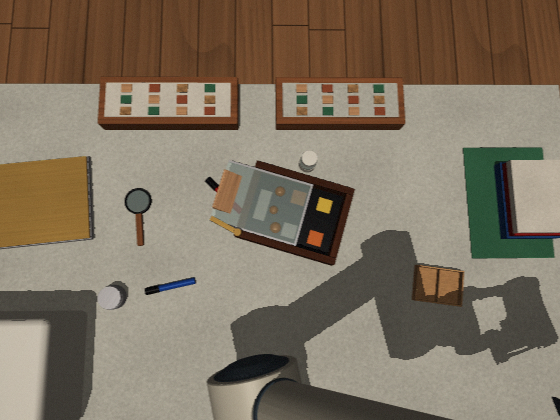

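View pics/scene0.png

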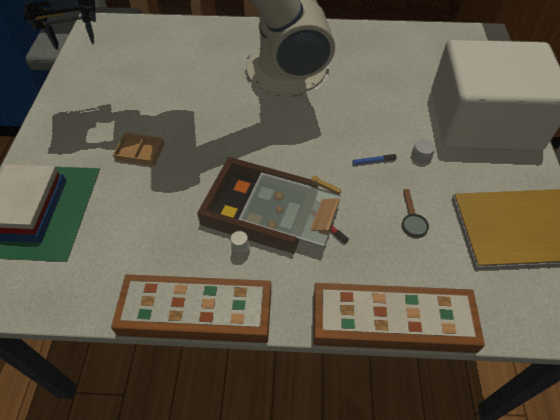

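```bash
python3 - <<'E'
import cv2
a=cv2.imread("pics/top0.png")[150:270,200:360]; cv2.imwrite("pics/topc.png",cv2.resize(a,None,fx=5,fy=5,interpolation=cv2.INTER_CUBIC))
E
```

```text
(no output)
```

View pics/topc.png

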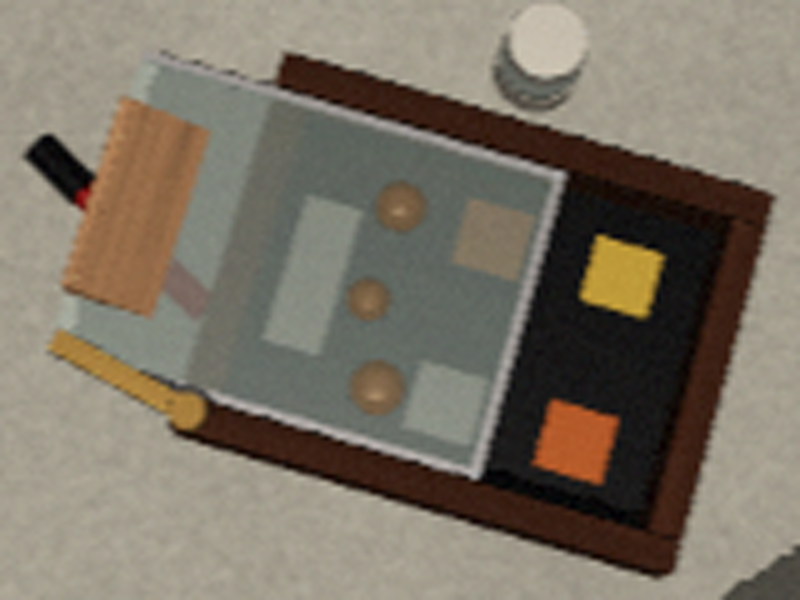

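```bash
cat > h.py <<'E'
import numpy as np
from rig import arm
def ray(name,uv,z,c=None):
    c=c or arm.get_calibration(name); T=c["cam_to_world"]; d=T[:3,:3]@np.linalg.solve(c["intrinsics"],[uv[0],uv[1],1.])
    return T[:3,3]+d*(z-T[2,3])/d[2]
def proj(p,c):
    T=c["cam_to_world"]; q=c["intrinsics"]@(T[:3,:3].T@(np.asarray(p)-T[:3,3])); return q[:2]/q[2]
E
python3 - <<'E'
from h import *
np.set_printoptions(precision=4,suppress=True)
P={}
for n,u,v,z in [("c++",283,55,.056),("c+-",772,195,.056),("c--",672,572,.056),("piv",187,408,.073),("tip",55,343,.073),("rA",122,98,.074),("rB",65,287,.074),("gA",565,172,.05),("gB",482,476,.05)]:
    P[n]=ray("top",(200+(u+.5)/5-.5,150+(v+.5)/5-.5),z); print(n,P[n])
d=P["c++"]-P["c+-"];w=P["c+-"]-P["c--"];print(np.hypot(*d[:2]),np.hypot(*w[:2]),np.degrees(np.arctan2(d[1],d[0])),np.degrees(np.arctan2(w[1],w[0])))
w=P["gA"]-P["gB"];r=P["rA"]-P["rB"];t=P["tip"]-P["piv"]
for q in(w,r,t):print(np.hypot(*q[:2]),np.degrees(np.arctan2(q[1],q[0])))
# frame from angle mean, pivot
th=np.arctan2(*(P["c++"]-P["c+-"])[[1,0]])-np.pi/2
ex=np.array([np.cos(th),np.sin(th)]);ey=np.array([-ex[1],ex[0]]);print("th",np.degrees(th))
for n,x,y in [("c++",.1,.130),("c+-",.1,-.13),("c--",-.1,-.13),("piv",-.091,.121)]: print(n,"origin",P[n][:2]-x*ex-y*ey)
E
```

```text
c++ [0.7201 0.0504 0.056 ]
c+- [ 0.6467 -0.1967  0.056 ]
c-- [ 0.4581 -0.1403  0.056 ]
piv [0.5387 0.0968 0.073 ]
tip [0.5708 0.1613 0.073 ]
rA [0.6933 0.1299 0.074 ]
rB [0.5983 0.1567 0.074 ]
gA [ 0.6602 -0.0927  0.05  ]
gB [ 0.5062 -0.048   0.05  ]
0.2578077559478995 0.1968659545076228 73.46047390630561 -16.653201824714614
0.16039151765935292 -16.17489977041996
0.09864218202457446 -15.73405687379072
0.0720522796210068 63.47009031743832
th -16.539526093694395
c++ origin [ 0.5873 -0.0457]
c+- origin [ 0.5879 -0.0436]
c-- origin [ 0.591  -0.0441]
piv origin [ 0.5914 -0.0451]
```

```bash
cat >> h.py <<'E'
th=np.radians(-16.4); O=np.array([.589,-.0447]); ex=np.array([np.cos(th),np.sin(th)]); ey=np.array([-ex[1],ex[0]])
W=lambda x,y,z: np.array([*(O+x*ex+y*ey),z])
def rot(n,s=1):  # tool down, tool y along s*n
    y=np.array([*n,0])*s; z=np.array([0,0,-1.]); return np.column_stack([np.cross(y,z),y,z])
def bar(phi): # bar direction and push normal at catch angle phi
    u=np.cos(phi)*ey+np.sin(phi)*ex; return u,np.cos(phi)*ex-np.sin(phi)*ey
def cpose(phi,r=.055,gap=0,z=.061,half=.0135,s=1):
    u,n=bar(phi); p=O-.091*ex+.121*ey+r*u-(.006+half+gap)*n; return np.array([*p,z]),rot(n,s)
E
python3 - <<'E'
from h import *
np.set_printoptions(precision=1,suppress=True)
for s in (1,-1):
    print(s,arm.solve_ik(W(0,.24,.061),rot(-ey,s)))
    for a in (.17,.6,1.1,1.571): print(arm.solve_ik(*cpose(a,s=s)))
print(arm.current_tool_rot(),arm.current_t(),arm.current_force())
E
```

```text
1 [ 10.8  41.9  76.6  -0.   61.5 117.2]
[ 9.9 34.5 94.8 -0.  50.7 36. ]
[ 8.7 35.7 91.7 -0.  52.5 59.5]
[ 6.5 36.6 89.5 -0.  53.9 85.9]
[  3.9  36.8  89.1  -0.   54.1 110.3]
-1 [ 10.8  41.9  76.6  -0.   61.5 -62.8]
[   9.9   34.5   94.8   -0.    50.7 -144. ]
[   8.7   35.7   91.7   -0.    52.5 -120.5]
[  6.5  36.6  89.5  -0.   53.9 -94.1]
[  3.9  36.8  89.1  -0.   54.1 -69.7]
[[ 1.   0.3 -0. ]
 [ 0.3 -1.   0. ]
 [ 0.  -0.  -1. ]] 0.1 [ 0.6 -0.5 -0.8]
```

```bash
python3 - <<'E'
from h import *
np.set_printoptions(precision=3,suppress=True)
R=rot(-ey)
arm.grip(0.0)
arm.move_to(W(0,.24,.16),R)
arm.move_l(W(0,.24,.061),feed=.1)
f0=arm.current_force(); e3=np.array([*ey,0])
print(arm.current_width(),f0,arm.current_t())
y=.24
while y>.118:
    y-=.004 if y>.140 else .001
    arm.move_l(W(0,y,.061),feed=.05 if y>.14 else .02)
    F=(arm.current_force()-f0)@e3
    if y<.14 or abs(F)>1: print(round(y,4),round(F,2),end="; ")
    if F>5: break
import cv2
cv2.imwrite("pics/p1.png",arm.snapshot("top")[150:270,180:360,::-1].repeat(4,0).repeat(4,1)); print(arm.current_ee_pos(),arm.current_t())
E
```

```text
0.0004651224586977055 [ 0.523  0.156 -0.598] 5.8083
0.216 -1.28; 0.212 -1.03; 0.204 -1.16; 0.2 -1.11; 0.14 -0.12; 0.139 0.94; 0.138 0.47; 0.137 0.58; 0.136 0.43; 0.135 0.49; 0.134 -0.78; 0.133 0.17; 0.132 0.02; 0.131 -0.31; 0.13 -0.01; 0.129 0.13; 0.128 -0.2; 0.127 -0.04; 0.126 0.69; 0.125 -0.21; 0.124 0.46; 0.123 0.17; 0.122 1.06; 0.121 2.55; 0.12 8.65; [0.623 0.071 0.061] 17.2083
```

View pics/p1.png

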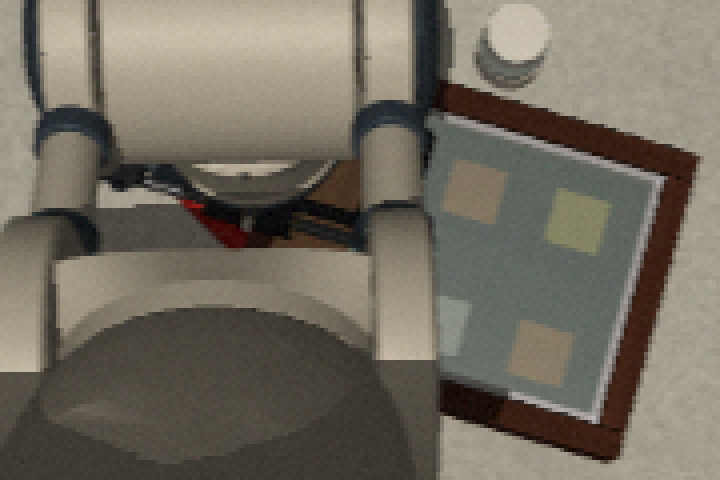

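```bash
python3 - <<'E'
from h import *
import cv2
np.set_printoptions(precision=3,suppress=True)
arm.move_l(W(0,.16,.061),feed=.1)
arm.move_l(W(0,.16,.13),feed=.15)
p,R=cpose(.1,gap=.035,z=.13); arm.move_to(p,R)
for n,b in (("top",(150,270,180,360)),("scene",(150,260,190,360))):
    cv2.imwrite(f"pics/p2{n}.png",arm.snapshot(n)[b[0]:b[1],b[2]:b[3],::-1].repeat(4,0).repeat(4,1))
print(arm.current_t())
E
python3 -c "
import cv2,numpy as np
a=cv2.imread('pics/p2top.png');b=cv2.imread('pics/p2scene.png')
b=cv2.resize(b,(a.shape[1],int(b.shape[0]*a.shape[1]/b.shape[1])));c=np.vstack([a,b]);cv2.imwrite('pics/p2.png',cv2.resize(c,None,fx=.63,fy=.63))"
```

```text
19.725
```

View pics/p2.png

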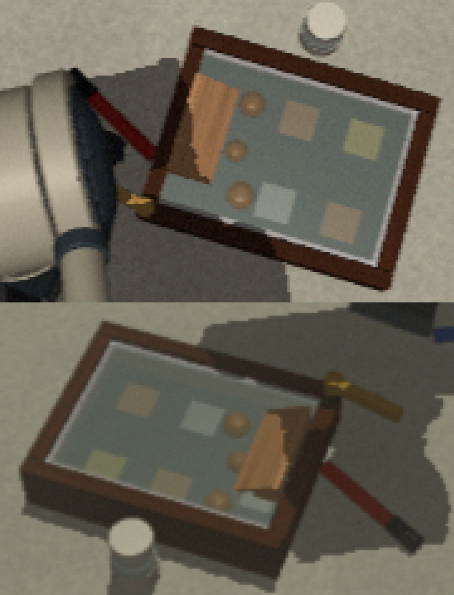

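```bash
python3 - <<'E'
from h import *
import cv2
np.set_printoptions(precision=3,suppress=True)
for u,v in ((193,73),(165,170)):
    q=ray("top",(180+u/2.52-.4,150+v/2.52-.4),.074)[:2]-O; print("ridge xy",q@ex,q@ey)
p,R=cpose(.1,gap=.03); arm.move_l(p,R,feed=.1); f0=arm.current_force()
phi,hist=.0,[]
H=.0095  # effective half thickness as felt at the ridge
while phi<1.60:
    phi+=.08 if phi<1.36 else .02
    p,R=cpose(phi,half=H); arm.move_l(p,R,feed=.06 if phi<1.36 else .03)
    n=np.array([*bar(phi)[1],0]); F=-(arm.current_force()-f0)@n; hist.append((round(phi,2),round(F,2)))
    if F>5: break
print(hist,arm.current_ee_pos(),arm.current_t())
E
```

```text
ridge xy 0.05020851399614442 0.11356832349389143
ridge xy -0.049693799321224266 0.11250055957108715
[(0.08, np.float64(-0.3)), (0.16, np.float64(-0.52)), (0.24, np.float64(-0.64)), (0.32, np.float64(-0.59)), (0.4, np.float64(-0.88)), (0.48, np.float64(-0.45)), (0.56, np.float64(0.21)), (0.64, np.float64(-1.02)), (0.72, np.float64(0.2)), (0.8, np.float64(-0.5)), (0.88, np.float64(0.2)), (0.96, np.float64(-0.38)), (1.04, np.float64(-0.94)), (1.12, np.float64(-0.07)), (1.2, np.float64(-0.34)), (1.28, np.float64(-0.31)), (1.36, np.float64(-0.66)), (1.38, np.float64(-1.11)), (1.4, np.float64(0.24)), (1.42, np.float64(0.28)), (1.44, np.float64(0.13)), (1.46, np.float64(-0.74)), (1.48, np.float64(0.15)), (1.5, np.float64(-0.17)), (1.52, np.float64(-0.41)), (1.54, np.float64(0.47)), (1.56, np.float64(0.65)), (1.58, np.float64(3.01)), (1.6, np.float64(10.14))] [0.593 0.096 0.061] 28.3167
```

```bash
python3 - <<'E'
from h import *
import cv2
p,R=cpose(1.571,gap=.05); arm.move_l(p,R,feed=.1)
p[2]=.2; arm.move_l(p,feed=.2)
arm.move_joints([-50,28,77,0,74.6,20])
im=arm.snapshot("top"); cv2.imwrite("pics/top3.png",im[:,:,::-1])
cv2.imwrite("pics/p3.png",im[150:270,200:360,::-1].repeat(5,0).repeat(5,1)); print(arm.current_t(),arm.current_force())
E
```

```text
32.1 [0.64018031 0.06402759 0.2600992 ]
```

View pics/p3.png

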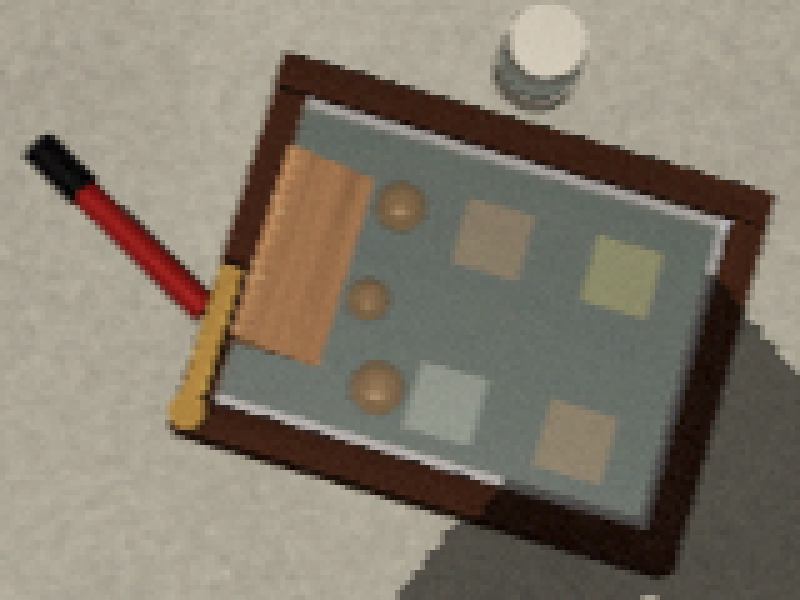

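```bash
python3 -c "
from rig import arm
arm.sign_off()"
```

```text
the job is handed in; nothing more can be done
```

The cover is shut and the catch lies across the end of the case behind the ridge. I handed the job in at about 32 s of the 50 s. The hand-in gives no verdict, so this rests on my own checks.

- **Cover:** I pushed it about 84 mm by the ridge with closed fingertips until the force rose sharply to 8.7 N at the stop. Afterwards the ridge's back face measured at y ≈ 112.5–113.6 mm in the case frame, against 112 mm when shut.
- **Catch:** I swung it round with the fingertips turning along with it, until the force rose to 10.1 N at a commanded 1.60 rad. In the last picture the bar is parallel to the case's end within about 1°. The 10.1 N was just over the 10 N up to which the case is said to stay put.
- **Surroundings:** In the last top picture the case corners are at the same pixels as at the start. The jar, red pen and amber look unmoved too. I did not re-check the blue pen, lens, tin or tray, but the arm did not work near them at low height. At the end the arm was clear of everything and the force reading was about zero.
- **One disagreement:** Contact at the ridge came about 4 mm later than I expected from the finger thickness. I corrected for that before pushing the catch.

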